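# Find the footstool caster with the worn bearing

### The arm

A 6-joint arm with a two-finger parallel gripper is mounted at the origin on the work surface. World frame = base frame: x ahead of the robot, y to its left, z up, the work surface at z = 0. Lengths are in mm, angles in rad, forces in N, time in s.
With the tool pointing down it reaches from about 275 to 1000 mm from the base axis. Payload 8.4 kg.
Tool frame: the origin (TCP) lies at the very end of the fingers, on their centre line; the grasp point (between the pads) lies 19 mm behind it; z points along the fingers, y is the line along which they close (so a half turn about z gives the same grasp; the last joint's range is limited). The gripper opens to 85 mm and grips with 20 to 120 N. Pads are 22 mm wide; open, the fingers measure 114 mm over their backs; the gripper's body (76 mm by 85 mm) begins 54 mm behind the grasp point. The pads swing forward as they close: fully open they stand 13 mm farther back than shut.
Start: joints at [-1.334, 0.353, 1.633, -0, 1.155, -0.002], TCP at [147.834, -607.267, 231.281] pointing down, gripper open.
Joint ranges: [-2.63, 2.63], [-0.92, 2.1], [0.06, 2.66], [-1.3, 4.44], [0, 2.69], [-3.02, 3.02]. Speed limits (rad/s): [2.22, 2.22, 2.79, 3.14, 3.14, 3.14].

### API

Orientations are given as [roll, pitch, yaw] about the fixed x, y, z axes, in that order (R = Rz(yaw) Ry(pitch) Rx(roll)).
In Python, from rig import sensors, grab_frame, camera_params, order gives the robot as it stands. The module is installed in compiled form; this text tells all that it offers.
- The arm moves only by the tool move_arm, never from a script. Its argument "motion" is a list of rows, each a list of 7 numbers: the turn, a rotation vector about the tool's x, y, z in normalised numbers (1 is pi/2 rad), then the shift along the tool's x, y, z in parts of the range, where 1.0 means 1 m, then the finger opening in m, from 0 to 0.0854. A call has 1 to 8 rows; each row is the pose to reach, as a shift and turn from the pose commanded when the call began, along the tool's axes at that moment; what a row does not reach only later rows make up. A row lasts 1/8 s, in which the tool goes at most 62.5 mm and 10.7 degrees, less where a joint would pass 70% of its speed; a pose out of reach is approached as far as the arm can. No shift or turn number may pass 1 either way. A call with a gripper value outside its range is refused whole. The fingers move at their own pace and stop on an object; "grip_force" is the grip in N (left out, the last holds). Time passes only in rows, so rows that repeat a pose let the fingers close. It gives the time, the measured TCP pose, the force, the opening and the grip force at its end, in the units of the state.
- sensors.sense(): the state, without advancing time (a new reading comes with each control period).
- grab_frame(name): name is "scene" or "top" or "wrist"; returns (picture, depth): 384x512x3 uint8, red, green, blue; 384x512 float32, mm along the optical axis (not along the pixel's ray), 0 where there is no reading.
- camera_params(name): a dict with "camera_matrix" (3x3 intrinsics, pixels), "k1" (the pictures are not rectified: a ray, as slopes to the right and down, at radius r is drawn at 1 + k1 r^2 times it, then the intrinsics apply), "world_from_camera" (4x4, takes a point from camera to world coordinates). Camera axes: x right, y down, z forward; pixel columns grow to the right and rows downward; lengths in mm; the calibration is good to about 2 mm. A picture is of the moment at which its call begins: read the wrist's pose just before it. camera_params takes no time and is no camera call; for the wrist camera it gives the pose at the moment of the call.
- order.sign_off(): hands the job in; it is judged then, once.
The state is a dict: "clock": time; "qpos": joint angles; "qvel": joint speeds; "joint_efforts": joint torques, N m; "eef_pos": TCP position; "tcp_rot": TCP orientation; "contact_force": force on the tool from outside, world axes, zero at the start; "wrist_torque": the same for the moment, N m; "opening": opening from 0.0 (shut) to 1.0 (fully open); "grasp_force": force on a finger pad.
Only numpy, scipy, OpenCV 4.12 (cv2) and the standard library are available. Lean on these libraries where they do the work, as an engineer would, in place of code of your own. Each camera call takes 0.05 s, during which the arm holds its last target. There are 200 camera calls.

### The job

One of the three casters on the upturned footstool has a worn bearing: gently rock the wheels side to side on their axles to feel which one has play, taking the loose wheel fully over one way and the other twice, and leave it leaning over at one end of its play to mark it. Then lay the spare wheel flat and gently on the stool's board, close beside that caster, ready for the swap, and leave everything else where it is.

Things in the scene. Friction and masses are not known exactly. Their poses are not given: they have to be found in the camera images.
- stool: Round footstool lying upside down, fixed on the coffee table: grey cushion below, plywood board (320 mm across, 18 mm thick) on top. Origin: centre of its underside, on the table; z up. The board's flat upper face is 80 mm above the origin. Three casters stand on it, wheels up, 110 mm from its centre, 120 degrees apart; the middle of the board is free.
- caster_a: One of three like casters, swivel locked. Origin: centre of the underside of its 52 x 44 x 4 mm plate, on the board; z up, y along the axle, x the way it rolls. Steel fork 41 mm wide (49 over the axle nuts) along y, prongs up to 61 mm above the origin; rubber wheel 60 mm across, 22 mm wide, axle 52 mm and wheel top 82 mm above the origin. Which caster is worn is not told and does not show.
- top_a (a point): Middle of the top of this caster's wheel, 82 mm above the caster's origin; does not turn with the wheel's spin. Pushed along the caster's y here, the wheel tilts about its hub: a sound one gives stiffly (13 N per mm) and springs back; the worn one goes almost freely (under 1 N) about 4 mm to either side of upright, then meets its stop, and stays where left. Over 20 N on a caster is too much.
- caster_b: One of three like casters, swivel locked. Origin: centre of the underside of its 52 x 44 x 4 mm plate, on the board; z up, y along the axle, x the way it rolls. Steel fork 41 mm wide (49 over the axle nuts) along y, prongs up to 61 mm above the origin; rubber wheel 60 mm across, 22 mm wide, axle 52 mm and wheel top 82 mm above the origin. Which caster is worn is not told and does not show.
- top_b (a point): Middle of the top of this caster's wheel, 82 mm above the caster's origin; does not turn with the wheel's spin. Pushed along the caster's y here, the wheel tilts about its hub: a sound one gives stiffly (13 N per mm) and springs back; the worn one goes almost freely (under 1 N) about 4 mm to either side of upright, then meets its stop, and stays where left. Over 20 N on a caster is too much.
- caster_c: One of three like casters, swivel locked. Origin: centre of the underside of its 52 x 44 x 4 mm plate, on the board; z up, y along the axle, x the way it rolls. Steel fork 41 mm wide (49 over the axle nuts) along y, prongs up to 61 mm above the origin; rubber wheel 60 mm across, 22 mm wide, axle 52 mm and wheel top 82 mm above the origin. Which caster is worn is not told and does not show.
- top_c (a point): Middle of the top of this caster's wheel, 82 mm above the caster's origin; does not turn with the wheel's spin. Pushed along the caster's y here, the wheel tilts about its hub: a sound one gives stiffly (13 N per mm) and springs back; the worn one goes almost freely (under 1 N) about 4 mm to either side of upright, then meets its stop, and stays where left. Over 20 N on a caster is too much.
- spare: Spare wheel, the same as the casters' wheels (black rubber tyre, grey hub, 60 mm across, 22 mm thick, 60 to 110 g), lying loose and flat on the table left of the stool. Origin: centre of its underside; z up through its hub.
- mug: Bystander. White mug, 80 mm across, 90 mm tall, right of the stool. Origin: centre of its underside.
- remote: Bystander. Black remote control, 170 x 45 x 18 mm. Origin: centre of its underside; x along its length.
- screwdriver: Bystander. Screwdriver, 180 mm, lying near the robot on the left. Origin at the underside of its middle; x along it.
- tin: Bystander. Plain round metal tin, 60 mm across, 35 mm tall, closed, no rubber, beyond the spare wheel. Origin: centre of its underside.
- spanner: Bystander. Steel spanner, 150 mm, lying near the robot on the right. Origin at the underside of its middle; x along it.
- coaster: Bystander. Cork coaster, 90 mm across, 8 mm thick. Origin: centre of its underside.
- bolt: Bystander. Loose steel bolt standing upright at the rim of the stool's board, 140 mm from its centre, between two casters; 35 mm tall. Origin: centre of its underside.
Mind the look-alikes: they are no part of the job. What is shaped like the spare but brown, purple or turquoise is not meant.

How it is judged:
By the outcome, as a careful person would: the job done as asked, in the order asked, and still so for the second after the job is handed in, with the robot touching nothing.
It also fails if it takes over 72 s, if anything falls off the work surface, if the arm or the gripper's body presses on something with over 40 N, if the wrist force passes 120 N, or if a joint passes its speed limit or range.

## Working session

There is one attempt and no reset: what is moved stays moved. The work goes in short steps, Python scripts to look and compute and a tool call to move; the robot and the scene stay as the last step left them, time stands still between calls to the robot, and variables do not carry over. Pictures are saved under pics/ and viewed, at most 10 in all, crops included, and the job is handed in when it is done.

Besides the shell and the picture viewer there is one more tool, called after "Request:" in YAML: its name, and indented under it one key for each argument. move_arm: Moves the arm, as the interface text tells. Its arguments: {"type":"object","properties":{"motion":{"type":"array","items":{"type":"array","items":{"type":"number"}}},"grip_force":{"type":"number"}},"required":["motion"]}

```bash
mkdir -p pics; cat > h.py <<'E'
import numpy as np, cv2
from rig import sensors, grab_frame, camera_params, order
def save(name,fn):
    p,d=grab_frame(name); c=camera_params(name)
    np.savez('pics/'+fn+'.npz',p=p,d=d,K=c['camera_matrix'],k1=c['k1'],T=c['world_from_camera'])
    cv2.imwrite('pics/'+fn+'.png',p[:,:,::-1]); return p,d,c
def load(fn):
    f=np.load('pics/'+fn+'.npz'); return f['p'],f['d'],dict(camera_matrix=f['K'],k1=float(f['k1']),world_from_camera=f['T'])
def rays(uv,c):
    K=np.array(c['camera_matrix'],float);uv=np.asarray(uv,float).reshape(-1,2)
    q=np.c_[(uv[:,0]-K[0,2])/K[0,0],(uv[:,1]-K[1,2])/K[1,1]]; s=q.copy()
    for _ in range(20): s=q/(1+c['k1']*(s**2).sum(1,keepdims=True))
    return np.c_[s,np.ones(len(s))]
def onplane(uv,c,z):
    T=np.array(c['world_from_camera']);r=rays(uv,c)@T[:3,:3].T;o=T[:3,3]
    return o+r*((z-o[2])/r[:,2])[:,None]
def cloud(d,c):
    v,u=np.indices(d.shape);T=np.array(c['world_from_camera'])
    P=rays(np.c_[u.ravel(),v.ravel()],c)*d.reshape(-1,1)
    return (P@T[:3,:3].T+T[:3,3]).reshape(*d.shape,3)
E
python3 - <<'E'
from h import *
np.set_printoptions(suppress=True,precision=3)
for n in('scene','top'):
    p,d,c=save(n,n+'0');print(n,c)
s=sensors.sense();print(s)
a=cv2.imread('pics/scene0.png');b=cv2.imread('pics/top0.png')
cv2.imwrite('pics/t0b.png',cv2.resize(b,(800,600),interpolation=cv2.INTER_CUBIC))
cv2.imwrite('pics/s0b.png',cv2.resize(a,(800,600),interpolation=cv2.INTER_CUBIC))
E
```

```text
scene {'camera_matrix': array([[424.442,   0.   , 254.85 ],
       [  0.   , 424.442, 188.933],
       [  0.   ,   0.   ,   1.   ]]), 'k1': -0.11405642181722211, 'world_from_camera': array([[   0.33 ,    0.547,   -0.769, 1396.871],
       [   0.944,   -0.186,    0.273, -292.984],
       [   0.006,   -0.816,   -0.578,  795.696],
       [   0.   ,    0.   ,    0.   ,    1.   ]])}
top {'camera_matrix': array([[405.145,   0.   , 252.34 ],
       [  0.   , 405.145, 196.036],
       [  0.   ,   0.   ,   1.   ]]), 'k1': -0.11576273348458016, 'world_from_camera': array([[   0.019,   -0.997,    0.077,  404.739],
       [  -0.999,   -0.022,   -0.03 ,   42.342],
       [   0.032,   -0.077,   -0.997, 1237.31 ],
       [   0.   ,    0.   ,    0.   ,    1.   ]])}
{'clock': 0.1, 'qpos': array([-1.334,  0.354,  1.634, -0.   ,  1.155, -0.002]), 'qvel': array([ 0.001, -0.   , -0.002,  0.002, -0.001,  0.001]), 'joint_efforts': array([  0.001, -60.636, -34.282,   0.   ,   0.004,   0.   ]), 'eef_pos': array([ 147.721, -606.865,  230.617]), 'tcp_rot': array([-3.14 ,  0.   ,  0.239]), 'contact_force': array([ 0.345,  0.688, -0.816]), 'wrist_torque': array([-0.025, -0.034,  0.032]), 'grasp_force': 0.0, 'opening': 1.0007798628032387}
```

View pics/t0b.png

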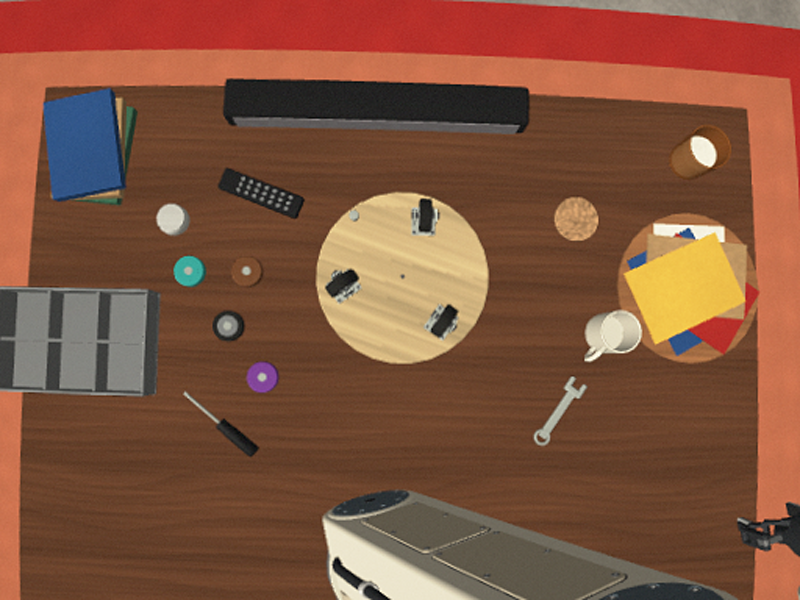

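View pics/s0b.png

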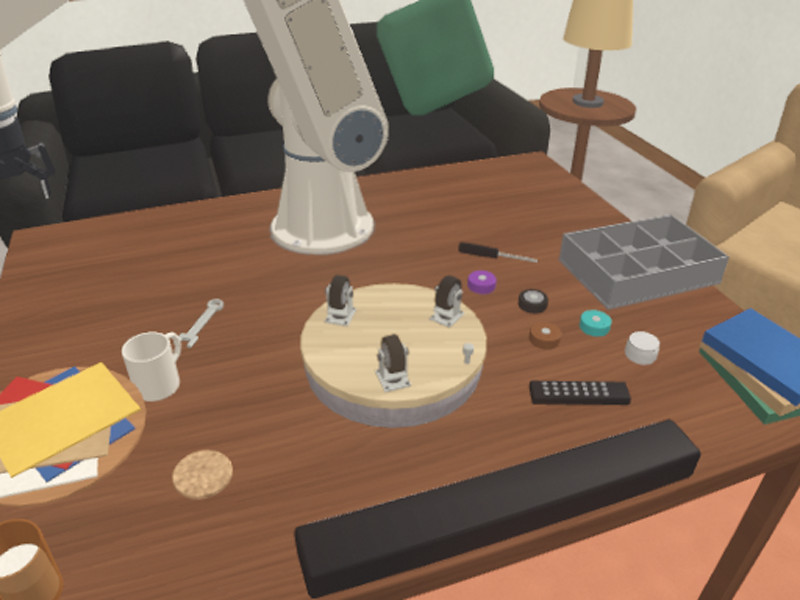

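The top view (800×600 scale) shows the stool at about (403,277). Its casters are at (425,216), (343,284) and (442,321), the bolt is at (354,215), and the black/grey spare is at (228,325). The scene view agrees: upright wheels, with the purple, brown and turquoise look-alikes near the spare.

```bash
cat > meas.py <<'E'
from h import *
def stool(p,d,c,show=True):
    P=cloud(d,c); out=[]
    g=p.max(2).astype(int)
    m=((P[...,2]>130)&(P[...,2]<175)&(g<75)&(P[...,0]>300)&(P[...,0]<800)&(abs(P[...,1])<300)).astype(np.uint8)
    n,l,st,ce=cv2.connectedComponentsWithStats(m)
    for i in range(1,n):
        if st[i,4]<40: continue
        v,u=np.nonzero(l==i); Q=P[v,u]; top=Q[Q[:,2]>np.percentile(Q[:,2],98)-6][:,:2]
        r=cv2.minAreaRect(top.astype(np.float32)); pts=cv2.boxPoints(r)
        e=[pts[1]-pts[0],pts[2]-pts[1]]; e=max(e,key=np.linalg.norm)
        print('wheel',st[i,4],'ctr',np.round(r[0],1),'size',np.round(r[1],1),'roll yaw',round(float(np.arctan2(e[1],e[0])),3),'zmax',round(float(np.percentile(Q[:,2],98)),1))
    return P
E
python3 - <<'E'
from meas import *
p,d,c=load('top0');P=stool(p,d,c)
z=P[...,2]
b=((abs(z-80)<8)).astype(np.uint8);b[:, :150]=0
n,l,st,ce=cv2.connectedComponentsWithStats(b);i=1+st[1:,4].argmax()
v,u=np.nonzero(l==i);h=cv2.convexHull(np.c_[u,v].astype(np.int32))[:,0]
W=onplane(h,c,80)[:,:2].astype(np.float32);print('stool',cv2.fitEllipse(W),np.median(z[l==i]))
hsv=cv2.cvtColor(p,cv2.COLOR_RGB2HSV)
for (u0,v0,n) in((228,325,'spare'),(354,215,'bolt'),(246,271,'brown'),(262,377,'purple'),(188,271,'turq')):
    u0=int(u0*.64);v0=int(v0*.64)
    zz=z[v0-12:v0+13,u0-12:u0+13];base=80 if n=='bolt' else 0
    vv,uu=np.nonzero(zz>base+11);
    if len(vv): 
        Q=P[v0-12:v0+13,u0-12:u0+13][vv,uu]; q=cv2.minEnclosingCircle(Q[:,:2].astype(np.float32));print(n,len(vv),q,np.median(Q,0).round(1))
E
```

```text
wheel 153 ctr [652.9 -41.6] size [33.4 19.2] roll yaw 0.017 zmax 164.5
wheel 178 ctr [529.5 101.3] size [22.2 34.6] roll yaw -0.979 zmax 163.4
wheel 161 ctr [466.2 -76.7] size [20.8 32.6] roll yaw -0.76 zmax 163.5
stool ((550.010986328125, -6.090266227722168), (317.6173400878906, 319.0004577636719), 23.566570281982422) 79.24751131862081
spare 310 ((434.62384033203125, 199.278076171875), 159.7565460205078) [455.8 324.7  20.9]
bolt 38 ((533.5643310546875, 65.58244323730469), 130.9047393798828) [653.7  83.3 114.4]
brown 297 ((492.89093017578125, 178.78163146972656), 162.4395751953125) [560.9 293.   21.1]
purple 310 ((379.9615478515625, 163.59967041015625), 123.76373291015625) [361.2 255.7  21.2]
turq 303 ((560.292236328125, 407.9384765625), 29.78887939453125) [560.3 406.4  20.6]
```

The rows are not in the units I measure in: turns go in shares of pi/2 rad. I convert before sending: -1.33 rad / 1.5708 = -0.8467.

Request:
move_arm:
  motion:
    - [0, 0, -0.1082, 0.04, -0.043, -0.0109, 0.036]
    - [0, 0, -0.2165, 0.08, -0.086, -0.0218, 0.036]
    - [0, 0, -0.3247, 0.12, -0.129, -0.0327, 0.036]
    - [0, 0, -0.4329, 0.16, -0.172, -0.0436, 0.036]
    - [0, 0, -0.5411, 0.2, -0.215, -0.0545, 0.036]
    - [0, 0, -0.6494, 0.24, -0.258, -0.0654, 0.036]
    - [0, 0, -0.7576, 0.28, -0.301, -0.0763, 0.036]
    - [0, 0, -0.8467, 0.32, -0.344, -0.0872, 0.036]

```text
clock: 1.1
eef_pos: [377.8, -195.6, 318.8]
tcp_rot: [3.141, 0.0, 1.574]
contact_force: [1.2, -0.4, -0.2]
opening: 0.421
grasp_force: 0.0
```

```bash
python3 - <<'E'
from h import *
np.set_printoptions(suppress=True,precision=3)
s=sensors.sense();print(s['clock'],s['eef_pos'],s['tcp_rot'],s['qpos'],s['qvel'],s['contact_force'],s['opening']);print(camera_params('wrist'))
E
```

```text
1.1 [ 377.824 -195.561  318.833] [3.141 0.    1.574] [-0.481 -0.054  1.92  -0.     1.275 -0.484] [ 1.101 -0.094 -0.106 -0.     0.194 -0.006] [ 1.175 -0.412 -0.218] 0.4214793725010227
{'camera_matrix': array([[300.961,   0.   , 254.007],
       [  0.   , 300.961, 191.397],
       [  0.   ,   0.   ,   1.   ]]), 'k1': -0.029127405799968354, 'world_from_camera': array([[   1.   ,    0.003,    0.002,  378.351],
       [   0.004,   -0.951,   -0.309, -116.807],
       [   0.001,    0.309,   -0.951,  460.57 ],
       [   0.   ,    0.   ,    0.   ,    1.   ]])}
```

Request:
move_arm:
  motion:
    - [0, 0, 0, 0.044, 0.035, -0.006, 0.036]
    - [0, 0, 0, 0.088, 0.07, -0.012, 0.036]
    - [0, 0, 0, 0.132, 0.105, -0.018, 0.036]
    - [0, 0, 0, 0.176, 0.14, -0.024, 0.036]
    - [0, 0, 0, 0.219, 0.173, -0.03, 0.036]
    - [0, 0, 0, 0.219, 0.173, -0.03, 0.036]
    - [0, 0, 0, 0.219, 0.173, -0.03, 0.036]

```text
clock: 1.98
eef_pos: [550.2, 21.2, 347.8]
tcp_rot: [-3.14, 0.0, 1.57]
contact_force: [-0.4, 0.7, 0.2]
opening: 0.426
grasp_force: 0.0
```

```bash
python3 - <<'E'
from meas import *
np.set_printoptions(suppress=True,precision=3)
s=sensors.sense();print(s['clock'],s['eef_pos'],s['tcp_rot'],s['qpos'],s['contact_force'],s['opening'])
p,d,c=save('wrist','w0');P=stool(p,d,c);print(sensors.sense()['contact_force'],sensors.sense()['eef_pos'])
cv2.imwrite('pics/w0b.png',cv2.resize(p[:,:,::-1],(800,600),interpolation=cv2.INTER_CUBIC))
E
```

```text
1.975 [550.237  21.222 347.838] [-3.14  0.    1.57] [ 0.036  0.144  1.648 -0.     1.351  0.037] [-0.36   0.748  0.248] 0.4256880479850199
wheel 1062 ctr [532.4 102.2] size [21.2 36.9] roll yaw -0.91 zmax 161.9
wheel 903 ctr [655.6 -40.8] size [20.9 36.6] roll yaw -0.045 zmax 161.9
wheel 607 ctr [467.9 -75.8] size [22.6 30.8] roll yaw -0.626 zmax 161.9
[-0.658  0.235  0.187] [550.058  20.744 347.985]
```

View pics/w0b.png

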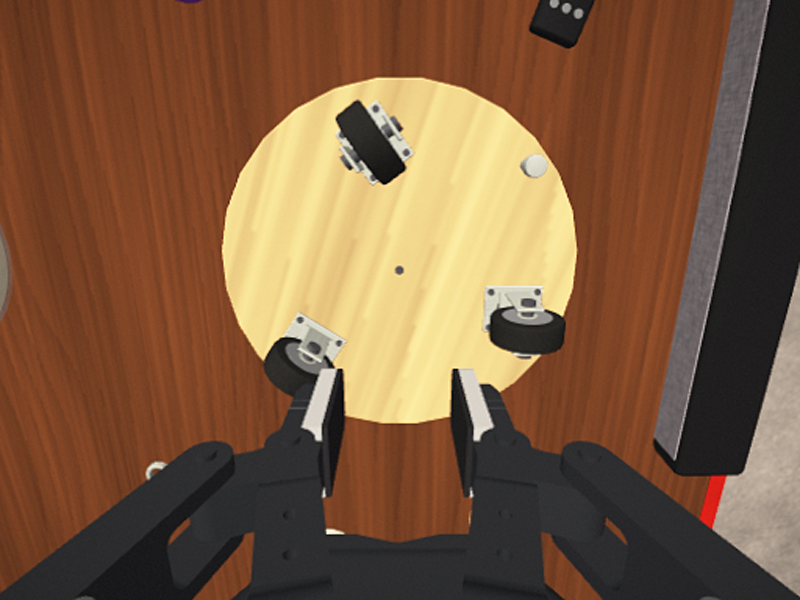

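The wrist view shows the three casters at (372,142), (527,330) and (298,365, partly behind a finger), and the bolt at (533,165). Next I refine the headings with a line through each tread's top.

```bash
python3 - <<'E'
from h import *
for f in('top0','w0'):
    p,d,c=load(f);P=cloud(d,c)
    for n,(x,y) in dict(A=(655,-41),B=(532,102),C=(467,-76)).items():
        for lo,hi in((148,166),(140,170)):
            m=(np.hypot(P[...,0]-x,P[...,1]-y)<32)&(P[...,2]>lo)&(P[...,2]<hi)&(p.max(2)<80)
            Q=P[m][:,:2].astype(np.float32);l=cv2.fitLine(Q,cv2.DIST_L2,0,.01,.01).ravel()
            r=cv2.minAreaRect(Q)
            print(f,n,lo,len(Q),'ctr',l[2:].round(1),np.array(r[0]).round(1),'yaw',round(float(np.arctan(l[1]/l[0])),3))
E
```

```text
top0 A 148 129 ctr [651.7 -41.1] [652.6 -41.6] yaw 0.047
top0 A 140 149 ctr [650.  -41.2] [654.  -41.6] yaw 0.026
top0 B 148 151 ctr [528.7 101.7] [529.7 101.1] yaw -0.932
top0 B 140 179 ctr [528.4 101.7] [531.4 103.3] yaw -0.939
top0 C 148 137 ctr [466.7 -76.4] [467.2 -77.5] yaw -0.588
top0 C 140 158 ctr [466.2 -75.9] [466.8 -77.2] yaw -0.596
w0 A 148 722 ctr [653.8 -39.5] [655.3 -40.4] yaw 0.008
w0 A 140 835 ctr [652.5 -39.1] [655.7 -40.8] yaw 0.019
w0 B 148 937 ctr [532.5 102.4] [532.3 102.6] yaw -0.928
w0 B 140 1046 ctr [532.6 102.3] [532.5 102.2] yaw -0.939
w0 C 148 500 ctr [465.2 -70.8] [465.1 -73.8] yaw -0.326
w0 C 140 573 ctr [463.5 -69.5] [463.5 -72.7] yaw -0.422
```

Scaled: -0.637 rad / 1.5708 = -0.4055.

Request:
move_arm:
  motion:
    - [0, 0, -0.1019, 0.02, -0.0045, 0.04, 0.036]
    - [0, 0, -0.2037, 0.04, -0.009, 0.08, 0.036]
    - [0, 0, -0.3056, 0.061, -0.0135, 0.12, 0.036]
    - [0, 0, -0.4055, 0.081, -0.018, 0.158, 0.036]
    - [0, 0, -0.4055, 0.081, -0.018, 0.158, 0.036]
    - [0, 0, -0.4055, 0.081, -0.018, 0.178, 0.036]
    - [0, 0, -0.4055, 0.081, -0.018, 0.197, 0.036]
    - [0, 0, -0.4055, 0.081, -0.018, 0.197, 0.036]

```text
clock: 3.02
eef_pos: [532.9, 101.1, 152.0]
tcp_rot: [-3.141, -0.0, 2.202]
contact_force: [-0.2, 0.1, 0.4]
opening: 0.423
grasp_force: 0.0
```

```bash
python3 - <<'E'
from h import *
p,d,c=save('wrist','w1');s=sensors.sense();print(s['eef_pos'],s['tcp_rot'],s['contact_force'],s['opening'])
cv2.imwrite('pics/w1b.png',cv2.resize(p[120:,100:420,::-1],(800,600),interpolation=cv2.INTER_CUBIC))
E
```

```text
[533.43951119 101.31677064 152.65963928] [3.14106043e+00 5.09467646e-04 2.20278496e+00] [ 0.08393125 -0.22207969  0.46667696] 0.4226615347501516
```

View pics/w1b.png

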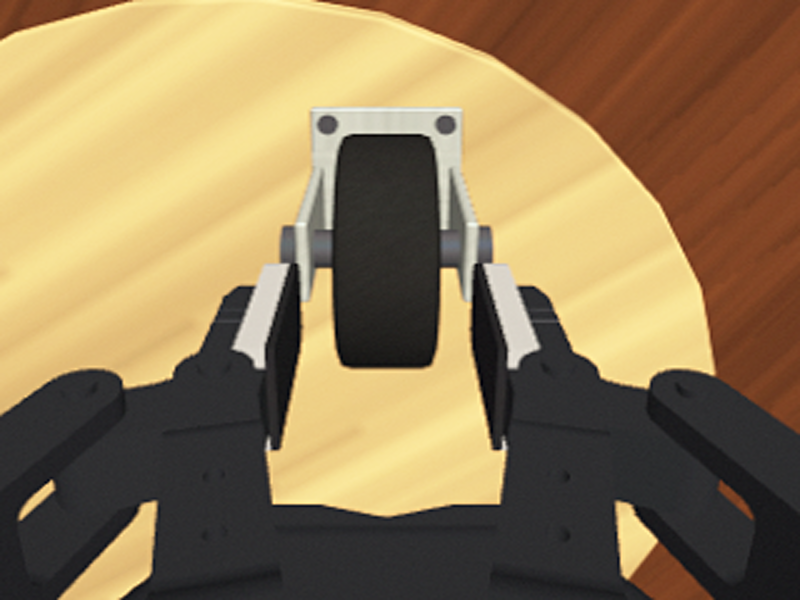

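View w1: the wheel (390,250) sits centred between the pads and lined up with them. I lower a little and approach slowly along tool y.

Request:
move_arm:
  motion:
    - [0, 0, 0, 0, 0, 0.004, 0.036]
    - [0, 0, 0, 0, 0.003, 0.004, 0.036]
    - [0, 0, 0, 0, 0.006, 0.004, 0.036]
    - [0, 0, 0, 0, 0.007, 0.004, 0.036]
    - [0, 0, 0, 0, 0.007, 0.004, 0.036]

```text
clock: 3.7
eef_pos: [538.0, 106.2, 147.4]
tcp_rot: [-3.14, -0.0, 2.206]
contact_force: [-4.1, -3.7, 3.2]
opening: 0.422
grasp_force: 2.4
```

Request:
move_arm:
  motion:
    - [0, 0, 0, 0, 0.0003, 0, 0.036]
    - [0, 0, 0, 0, 0.0003, 0, 0.036]
    - [0, 0, 0, 0, 0.0003, 0, 0.036]

```text
clock: 4.08
eef_pos: [538.1, 106.2, 147.5]
tcp_rot: [-3.14, -0.0, 2.206]
contact_force: [-4.8, -5.3, 4.1]
opening: 0.425
grasp_force: 3.0
```

Request:
move_arm:
  motion:
    - [0, 0, 0, 0, 0.0003, 0, 0.036]
    - [0, 0, 0, 0, 0.0003, 0, 0.036]
    - [0, 0, 0, 0, 0.0003, 0, 0.036]

```text
clock: 4.45
eef_pos: [538.1, 106.3, 147.4]
tcp_rot: [-3.139, -0.0, 2.206]
contact_force: [-5.1, -5.1, 5.1]
opening: 0.421
grasp_force: 3.6
```

B pushes back right at the upright position, so it is sound. Moving on to C.

Scaled: -0.334 rad / 1.5708 = -0.2126.

Request:
move_arm:
  motion:
    - [0, 0, 0, 0, -0.0076, 0, 0.036]
    - [0, 0, 0, 0, -0.0076, -0.02, 0.036]
    - [0, 0, -0.0382, -0.01, -0.03, -0.0525, 0.036]
    - [0, 0, -0.0955, -0.04, -0.07, -0.0525, 0.036]
    - [0, 0, -0.1528, -0.07, -0.115, -0.0525, 0.036]
    - [0, 0, -0.2126, -0.1057, -0.166, -0.0525, 0.036]
    - [0, 0, -0.2126, -0.1057, -0.166, -0.0525, 0.036]
    - [0, 0, -0.2126, -0.1057, -0.166, -0.0525, 0.036]

```text
clock: 5.45
eef_pos: [468.5, -76.7, 200.2]
tcp_rot: [3.141, 0.001, 2.538]
contact_force: [0.1, 0.5, 0.4]
opening: 0.424
grasp_force: 0.0
```

```bash
cat > wm.py <<'E'
from h import *
import sys
# wheel top tread edges in tool frame: cross the wheel with points z>157
def wm(fn,wx,wy):
    p,d,c=save('wrist',fn);s=sensors.sense();P=cloud(d,c)
    t=s['eef_pos'];yaw=s['tcp_rot'][2];print('tcp',t.round(1),'yaw',round(yaw,3),'F',s['contact_force'].round(1))
    m=(np.hypot(P[...,0]-wx,P[...,1]-wy)<45)&(P[...,2]>135)&(P[...,2]<166)&(p.max(2)<90)
    m=m.astype(np.uint8);n,l,st,ce=cv2.connectedComponentsWithStats(m);i=1+st[1:,4].argmax()
    Q=P[l==i];q=Q[Q[:,2]>150][:,:2].astype(np.float32)
    r=cv2.minAreaRect(q);L=cv2.fitLine(q,cv2.DIST_L2,0,.01,.01).ravel()
    print(len(q),'rect',r,'line',L.round(3),'yaw',np.arctan2(L[1],L[0]).round(3),'zmax',np.percentile(Q[:,2],98).round(1))
    cv2.imwrite('pics/'+fn+'b.png',cv2.resize(p[120:,100:420,::-1],(800,600),interpolation=cv2.INTER_CUBIC))
wm(sys.argv[1],float(sys.argv[2]),float(sys.argv[3]))
E
python3 wm.py w2 467 -76
```

```text
tcp [468.7 -76.1 200.1] yaw 2.539 F [-0.3 -0.4 -0.5]
1959 rect ((468.755615234375, -75.71495819091797), (21.15233612060547, 47.290626525878906), 55.6123161315918) line [  0.833  -0.553 466.068 -73.854] yaw -0.587 zmax 161.6
```

View pics/w2b.png

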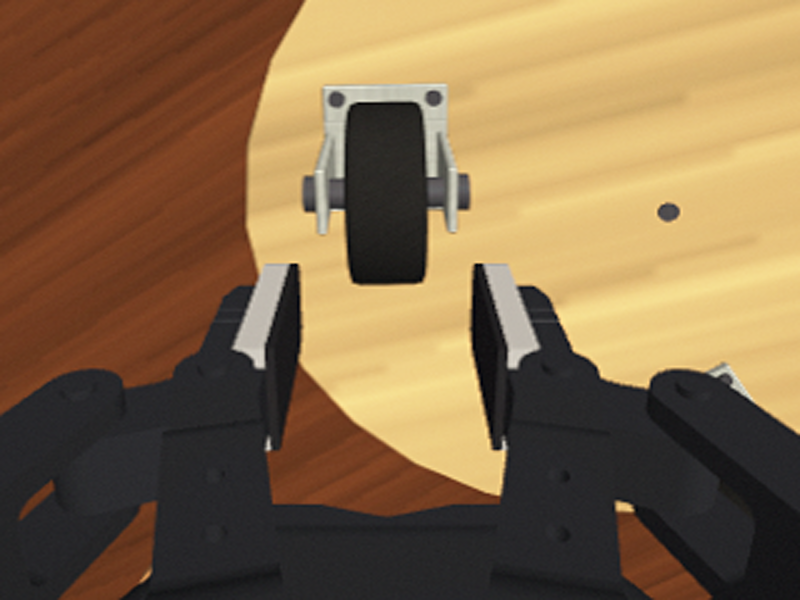

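View w2: C's wheel (387,190) is centred between the pads and lined up. I go down and feel it.

Request:
move_arm:
  motion:
    - [0, 0, 0, 0, 0, 0.03, 0.036]
    - [0, 0, 0, 0, 0, 0.0525, 0.036]
    - [0, 0, 0, 0, 0, 0.0525, 0.036]
    - [0, 0, 0, 0, 0.004, 0.0525, 0.036]
    - [0, 0, 0, 0, 0.0065, 0.0525, 0.036]
    - [0, 0, 0, 0, 0.007, 0.0525, 0.036]
    - [0, 0, 0, 0, 0.007, 0.0525, 0.036]

```text
clock: 6.38
eef_pos: [472.4, -70.9, 147.9]
tcp_rot: [3.141, 0.001, 2.54]
contact_force: [-0.3, -0.1, 0.0]
opening: 0.423
grasp_force: 0.3
```

Request:
move_arm:
  motion:
    - [0, 0, 0, 0, 0.0004, 0, 0.036]
    - [0, 0, 0, 0, 0.0004, 0, 0.036]
    - [0, 0, 0, 0, 0.0004, 0, 0.036]

```text
clock: 6.75
eef_pos: [472.3, -70.7, 147.5]
tcp_rot: [-3.141, -0.0, 2.54]
contact_force: [-1.6, -2.2, 1.7]
opening: 0.425
grasp_force: 1.1
```

Request:
move_arm:
  motion:
    - [0, 0, 0, 0, 0.0004, 0, 0.036]
    - [0, 0, 0, 0, 0.0004, 0, 0.036]
    - [0, 0, 0, 0, 0.0004, 0, 0.036]

```text
clock: 7.12
eef_pos: [472.3, -70.5, 147.5]
tcp_rot: [-3.141, -0.0, 2.54]
contact_force: [-3.7, -5.0, 3.4]
opening: 0.42
grasp_force: 2.6
```

C stiffens the same way from upright, so it is sound. Moving on to A.

Scaled: -0.62 rad / 1.5708 = -0.3947.

Request:
move_arm:
  motion:
    - [0, 0, 0, 0, -0.0078, 0, 0.036]
    - [0, 0, 0, 0, -0.0078, -0.02, 0.036]
    - [0, 0, -0.0764, -0.02, 0.015, -0.0525, 0.036]
    - [0, 0, -0.1783, -0.055, 0.05, -0.0525, 0.036]
    - [0, 0, -0.2801, -0.095, 0.09, -0.0525, 0.036]
    - [0, 0, -0.3947, -0.1346, 0.128, -0.0525, 0.036]
    - [0, 0, -0.3947, -0.1346, 0.128, -0.0525, 0.036]
    - [0, 0, -0.3947, -0.1346, 0.128, -0.0525, 0.036]

```text
clock: 8.12
eef_pos: [655.3, -40.9, 199.2]
tcp_rot: [3.141, -0.001, -3.124]
contact_force: [-0.3, -0.1, -0.5]
opening: 0.424
grasp_force: 0.0
```

```bash
python3 wm.py w3 655 -40
```

```text
tcp [655.  -41.1 199.5] yaw -3.125 F [-1.  -1.1 -0.5]
2003 rect ((655.2655029296875, -40.97846221923828), (48.802276611328125, 21.236740112304688), 0.23495501279830933) line [ 1.0000e+00  3.0000e-03  6.5182e+02 -4.1089e+01] yaw 0.003 zmax 161.9
```

View pics/w3b.png

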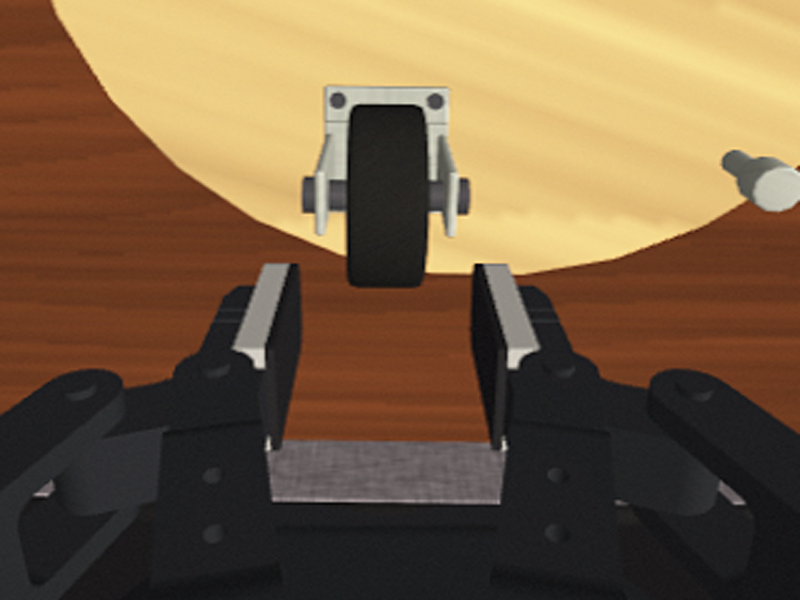

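View w3: A's wheel (387,195) is centred between the pads. I descend and feel it.

Scaled: 0.013 rad / 1.5708 = 0.0083.

Request:
move_arm:
  motion:
    - [0, 0, 0.0083, 0, 0, 0.03, 0.036]
    - [0, 0, 0.0083, 0, 0, 0.0525, 0.036]
    - [0, 0, 0.0083, 0, 0, 0.0525, 0.036]
    - [0, 0, 0.0083, 0, 0.004, 0.0525, 0.036]
    - [0, 0, 0.0083, 0, 0.0065, 0.0525, 0.036]
    - [0, 0, 0.0083, 0, 0.007, 0.0525, 0.036]
    - [0, 0, 0.0083, 0, 0.007, 0.0525, 0.036]

```text
clock: 9.05
eef_pos: [656.1, -33.9, 147.9]
tcp_rot: [-3.142, 0.001, -3.136]
contact_force: [0.6, -0.1, -1.1]
opening: 0.416
grasp_force: 0.0
```

Request:
move_arm:
  motion:
    - [0, 0, 0, 0, 0.0006, 0, 0.036]
    - [0, 0, 0, 0, 0.0006, 0, 0.036]
    - [0, 0, 0, 0, 0.0006, 0, 0.036]

```text
clock: 9.43
eef_pos: [656.0, -33.5, 147.6]
tcp_rot: [-3.141, 0.0, -3.136]
contact_force: [-0.4, -1.5, 1.6]
opening: 0.418
grasp_force: 0.8
```

Request:
move_arm:
  motion:
    - [0, 0, 0, 0, 0.0006, 0, 0.036]
    - [0, 0, 0, 0, 0.0006, 0, 0.036]
    - [0, 0, 0, 0, 0.0006, 0, 0.036]

```text
clock: 9.8
eef_pos: [655.9, -32.9, 147.6]
tcp_rot: [-3.141, 0.0, -3.136]
contact_force: [-0.1, -1.5, 2.6]
opening: 0.42
grasp_force: 1.1
```

Request:
move_arm:
  motion:
    - [0, 0, 0, 0, 0.0005, 0, 0.036]
    - [0, 0, 0, 0, 0.001, 0, 0.036]
    - [0, 0, 0, 0, 0.001, 0, 0.036]

```text
clock: 10.18
eef_pos: [655.9, -31.7, 147.5]
tcp_rot: [3.142, 0.0, -3.136]
contact_force: [0.1, -1.1, 2.6]
opening: 0.421
grasp_force: 1.0
```

Request:
move_arm:
  motion:
    - [0, 0, 0, 0, 0.0005, 0, 0.036]
    - [0, 0, 0, 0, 0.0007, 0, 0.036]
    - [0, 0, 0, 0, 0.0007, 0, 0.036]

```text
clock: 10.55
eef_pos: [655.9, -31.4, 147.5]
tcp_rot: [-3.141, 0.0, -3.136]
contact_force: [0.4, -4.6, 2.4]
opening: 0.426
grasp_force: 2.6
```

Request:
move_arm:
  motion:
    - [0, 0, 0, 0, 0.0003, 0, 0.036]
    - [0, 0, 0, 0, 0.0005, 0, 0.036]
    - [0, 0, 0, 0, 0.0005, 0, 0.036]

```text
clock: 10.92
eef_pos: [655.9, -31.3, 147.6]
tcp_rot: [-3.141, 0.0, -3.136]
contact_force: [0.2, -6.1, 2.8]
opening: 0.421
grasp_force: 3.5
```

A swings freely to a stop, so it is the worn one. Taking it to the other end now.

Request:
move_arm:
  motion:
    - [0, 0, 0, 0, -0.006, 0, 0.036]
    - [0, 0, 0, 0, -0.013, 0, 0.036]
    - [0, 0, 0, 0, -0.016, 0, 0.036]
    - [0, 0, 0, 0, -0.0175, 0, 0.036]
    - [0, 0, 0, 0, -0.019, 0, 0.036]
    - [0, 0, 0, 0, -0.0198, 0, 0.036]
    - [0, 0, 0, 0, -0.0198, 0, 0.036]

```text
clock: 11.8
eef_pos: [656.1, -50.2, 147.7]
tcp_rot: [3.142, 0.0, -3.136]
contact_force: [-1.1, 1.7, 1.5]
opening: 0.42
grasp_force: 1.1
```

Request:
move_arm:
  motion:
    - [0, 0, 0, 0, -0.0003, 0, 0.036]
    - [0, 0, 0, 0, -0.0003, 0, 0.036]
    - [0, 0, 0, 0, -0.0003, 0, 0.036]

```text
clock: 12.18
eef_pos: [656.1, -50.5, 147.6]
tcp_rot: [3.141, 0.0, -3.136]
contact_force: [-0.0, 3.3, 3.6]
opening: 0.422
grasp_force: 1.8
```

Request:
move_arm:
  motion:
    - [0, 0, 0, 0, -0.0004, 0, 0.036]
    - [0, 0, 0, 0, -0.0004, 0, 0.036]
    - [0, 0, 0, 0, -0.0004, 0, 0.036]

```text
clock: 12.55
eef_pos: [656.1, -50.6, 147.6]
tcp_rot: [3.141, 0.0, -3.136]
contact_force: [-0.4, 5.5, 3.8]
opening: 0.42
grasp_force: 2.8
```

Request:
move_arm:
  motion:
    - [0, 0, 0, 0, -0.0003, 0, 0.036]
    - [0, 0, 0, 0, -0.0003, 0, 0.036]
    - [0, 0, 0, 0, -0.0003, 0, 0.036]

```text
clock: 12.92
eef_pos: [656.1, -50.7, 147.6]
tcp_rot: [3.141, 0.0, -3.137]
contact_force: [0.1, 5.6, 3.8]
opening: 0.42
grasp_force: 3.3
```

Request:
move_arm:
  motion:
    - [0, 0, 0, 0, 0.006, 0, 0.036]
    - [0, 0, 0, 0, 0.013, 0, 0.036]
    - [0, 0, 0, 0, 0.0165, 0, 0.036]
    - [0, 0, 0, 0, 0.0185, 0, 0.036]
    - [0, 0, 0, 0, 0.02, 0, 0.036]
    - [0, 0, 0, 0, 0.0208, 0, 0.036]
    - [0, 0, 0, 0, 0.0209, 0, 0.036]
    - [0, 0, 0, 0, 0.0209, 0, 0.036]

```text
clock: 13.92
eef_pos: [656.0, -31.3, 147.7]
tcp_rot: [-3.14, 0.0, -3.136]
contact_force: [0.1, -4.4, 1.1]
opening: 0.421
grasp_force: 2.7
```

Request:
move_arm:
  motion:
    - [0, 0, 0, 0, 0.0002, 0, 0.036]
    - [0, 0, 0, 0, 0.0002, 0, 0.036]

```text
clock: 14.18
eef_pos: [656.0, -31.3, 147.7]
tcp_rot: [-3.14, 0.0, -3.136]
contact_force: [0.4, -6.3, 3.0]
opening: 0.426
grasp_force: 3.1
```

Request:
move_arm:
  motion:
    - [0, 0, 0, 0, -0.006, 0, 0.036]
    - [0, 0, 0, 0, -0.013, 0, 0.036]
    - [0, 0, 0, 0, -0.0165, 0, 0.036]
    - [0, 0, 0, 0, -0.0185, 0, 0.036]
    - [0, 0, 0, 0, -0.02, 0, 0.036]
    - [0, 0, 0, 0, -0.0207, 0, 0.036]
    - [0, 0, 0, 0, -0.0211, 0, 0.036]
    - [0, 0, 0, 0, -0.0211, 0, 0.036]

```text
clock: 15.18
eef_pos: [656.1, -50.6, 147.7]
tcp_rot: [3.141, 0.0, -3.136]
contact_force: [-1.1, 5.2, 3.2]
opening: 0.424
grasp_force: 2.8
```

Request:
move_arm:
  motion:
    - [0, 0, 0, 0, -0.0002, 0, 0.036]
    - [0, 0, 0, 0, -0.0002, 0, 0.036]
    - [0, 0, 0, 0, -0.0002, 0, 0.036]

```text
clock: 15.55
eef_pos: [656.1, -50.7, 147.7]
tcp_rot: [3.14, 0.0, -3.136]
contact_force: [0.5, 6.0, 3.2]
opening: 0.424
grasp_force: 3.1
```

Two full swings done. I back off before lifting, so the wheel stays leaning toward −y.

Request:
move_arm:
  motion:
    - [0, 0, 0, 0, 0.003, 0, 0.036]
    - [0, 0, 0, 0, 0.0065, 0, 0.036]
    - [0, 0, 0, 0, 0.0065, 0, 0.036]
    - [0, 0, 0, 0, 0.0065, -0.025, 0.036]
    - [0, 0, 0, 0, 0.0065, -0.055, 0.036]
    - [0, 0, 0, 0, 0.0065, -0.055, 0.036]

```text
clock: 16.3
eef_pos: [657.4, -45.4, 205.0]
tcp_rot: [-3.141, 0.004, -3.136]
contact_force: [-1.0, -0.1, -1.2]
opening: 0.418
grasp_force: 0.0
```

```bash
python3 wm.py w4 655 -43
```

```text
tcp [656.5 -45.3 203.4] yaw -3.136 F [-0.8 -0.5 -0.6]
1794 rect ((654.2227783203125, -44.203216552734375), (22.185510635375977, 45.64051055908203), 89.2105712890625) line [ 1.00000e+00 -2.80000e-02  6.51975e+02 -4.38900e+01] yaw -0.028 zmax 160.3
```

View pics/w4b.png

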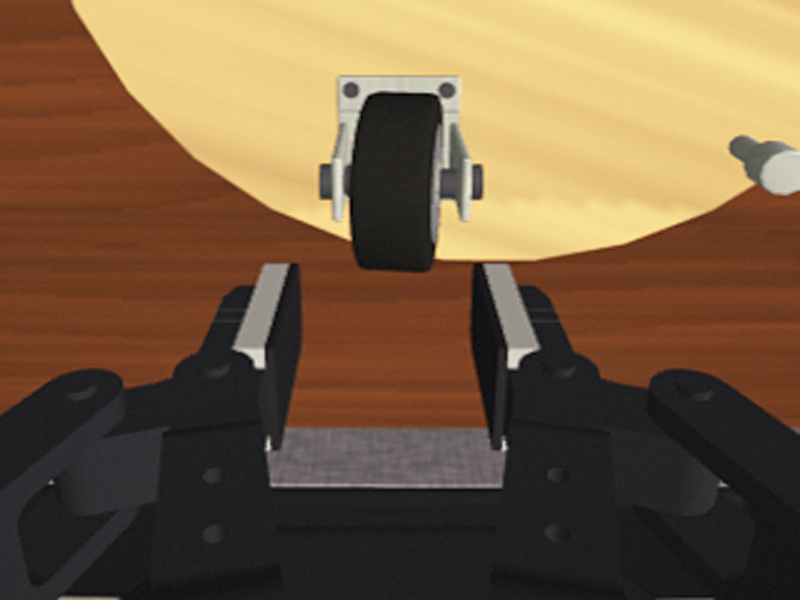

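View w4: A's wheel (395,180) leans over (its hub face shows on the right), and the gripper is clear. Next, the spare.

Request:
move_arm:
  motion:
    - [0, 0, 0, 0.027, 0.05, 0, 0.036]
    - [0, 0, 0, 0.054, 0.102, 0, 0.036]
    - [0, 0, 0, 0.081, 0.154, 0, 0.036]
    - [0, 0, 0, 0.108, 0.206, 0, 0.036]
    - [0, 0, 0, 0.136, 0.258, 0, 0.05]
    - [0, 0, 0, 0.163, 0.31, 0.02, 0.076]
    - [0, 0, 0, 0.195, 0.372, 0.04, 0.076]
    - [0, 0, 0, 0.195, 0.372, 0.052, 0.076]

```text
clock: 17.35
eef_pos: [456.6, 328.1, 148.7]
tcp_rot: [-3.141, -0.002, -3.133]
contact_force: [0.3, -1.1, -0.5]
opening: 0.889
grasp_force: 0.0
```

Request:
move_arm:
  motion:
    - [0, 0, 0, 0, 0, 0, 0.076]
    - [0, 0, 0, 0, 0, 0, 0.076]

```text
clock: 17.6
eef_pos: [459.7, 324.8, 150.5]
tcp_rot: [-3.141, -0.0, -3.137]
contact_force: [0.1, 0.0, 0.4]
opening: 0.891
grasp_force: 0.0
```

```bash
python3 - <<'E'
from h import *
p,d,c=save('wrist','w5');s=sensors.sense();P=cloud(d,c)
print(s['clock'],s['eef_pos'].round(1),s['tcp_rot'].round(3),s['opening'])
m=((np.hypot(P[...,0]-457,P[...,1]-326)<42)&(P[...,2]>17)&(P[...,2]<27)).astype(np.uint8)
n,l,st,ce=cv2.connectedComponentsWithStats(m);i=1+st[1:,4].argmax()
v,u=np.nonzero(l==i);Q=P[v,u];print(len(Q),cv2.minEnclosingCircle(Q[:,:2].astype(np.float32)),Q.mean(0),p[v,u].mean(0))
h=cv2.convexHull(np.c_[u,v].astype(np.int32))[:,0];print(cv2.fitEllipse(onplane(h,c,22)[:,:2].astype(np.float32)))
cv2.imwrite('pics/w5b.png',p[:,:,::-1])
E
```

```text
17.65 [460.  324.8 150.8] [-3.142  0.    -3.138] 0.8905845889631265
2967 ((457.4591979980469, 328.47430419921875), 29.58350372314453) [456.2864839  328.36514068  21.63657385] [142.46814965 139.19514661 134.56150994]
((456.8868103027344, 328.3023681640625), (57.681331634521484, 59.05879211425781), 96.4636001586914)
```

View pics/w5b.png

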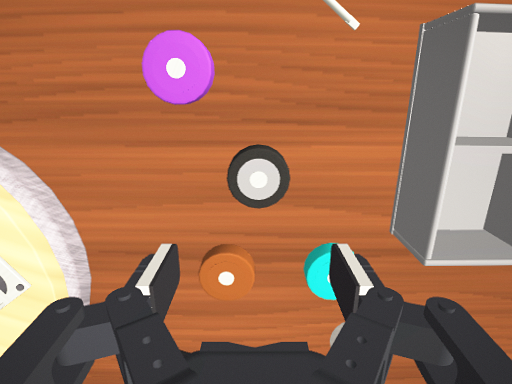

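View w5: the spare (258,177) is centred between the pads. Purple, brown and turquoise are clear of the fingers' path down.

Request:
move_arm:
  motion:
    - [0, 0, 0, 0.0028, 0.0025, 0.05, 0.076]
    - [0, 0, 0, 0.0028, 0.0025, 0.1, 0.076]
    - [0, 0, 0, 0.0028, 0.0025, 0.13, 0.076]
    - [0, 0, 0, 0.0028, 0.0025, 0.1475, 0.076]
    - [0, 0, 0, 0.0028, 0.0025, 0.1475, 0.076]
    - [0, 0, 0, 0.0028, 0.0025, 0.1475, 0.076]
  grip_force: 25

```text
clock: 18.4
eef_pos: [457.2, 328.7, 4.2]
tcp_rot: [3.14, 0.002, -3.137]
contact_force: [0.4, -0.1, 0.8]
opening: 0.888
grasp_force: 0.0
```

Request:
move_arm:
  motion:
    - [0, 0, 0, 0, 0, 0, 0.05]
    - [0, 0, 0, 0, 0, 0, 0.05]
    - [0, 0, 0, 0, 0, 0, 0.05]
    - [0, 0, 0, 0, 0, 0, 0.05]
  grip_force: 25

```text
clock: 18.9
eef_pos: [457.0, 328.9, 4.4]
tcp_rot: [3.141, 0.002, -3.136]
contact_force: [0.0, -2.3, 6.7]
opening: 0.69
grasp_force: 25.6
```

Request:
move_arm:
  motion:
    - [0, 0, 0, 0, 0, -0.02, 0.05]
    - [0, 0, 0, 0, 0, -0.06, 0.05]
    - [0, 0, 0, 0, 0, -0.11, 0.05]
    - [0, 0, 0, 0, 0, -0.16, 0.05]
    - [0, 0, 0, 0, 0, -0.2, 0.05]
    - [0, 0, 0, 0, 0, -0.2, 0.05]
    - [0, 0, 0, 0, 0, -0.2, 0.05]

```text
clock: 19.77
eef_pos: [455.8, 328.2, 202.9]
tcp_rot: [3.142, 0.0, -3.136]
contact_force: [0.3, -0.3, -0.8]
opening: 0.689
grasp_force: 27.8
```

```bash
python3 - <<'E'
from h import *
p,d,c=save('wrist','w6');s=sensors.sense();P=cloud(d,c)
print(s['clock'],s['eef_pos'].round(1),s['tcp_rot'].round(3),s['opening'],s['contact_force'])
t=s['eef_pos'];hsv=cv2.cvtColor(p,cv2.COLOR_RGB2HSV)
m=(np.hypot(P[...,0]-t[0],P[...,1]-t[1])<33)&(P[...,2]>t[2]-20)&(P[...,2]<t[2]+60)
Q=P[m]
g=m&(p.min(2)>110); q=P[g]; q=q[abs(q[:,2]-np.median(q[:,2]))<4]
A=np.c_[q[:,:2]-q[:,:2].mean(0),np.ones(len(q))];print('hub',len(q),q.mean(0).round(1),'plane',np.linalg.lstsq(A,q[:,2],rcond=None)[0].round(3))
cv2.imwrite('pics/w6b.png',p[:,:,::-1])
E
```

```text
19.825 [455.5 328.  202.1] [-3.141e+00 -1.000e-03 -3.136e+00] 0.6898678503839109 [-0.70224404 -0.5984486  -0.94345958]
hub 4882 [455.  327.7 219.2] plane [-3.00000e-03  0.00000e+00  2.19243e+02]
```

View pics/w6b.png

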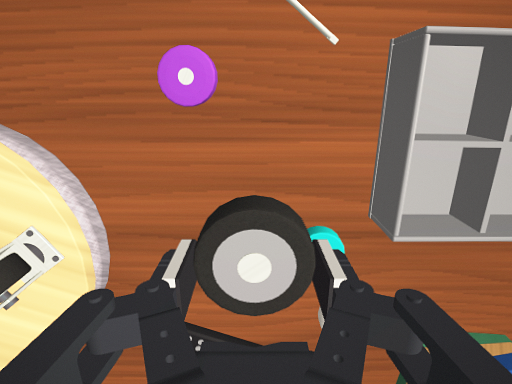

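View w6: the spare (255,265) is held flat and square between the pads. I carry it over to the stool.

Request:
move_arm:
  motion:
    - [0, 0, 0, -0.012, -0.034, 0, 0.05]
    - [0, 0, 0, -0.03, -0.083, 0, 0.05]
    - [0, 0, 0, -0.048, -0.135, 0, 0.05]
    - [0, 0, 0, -0.067, -0.187, 0, 0.05]
    - [0, 0, 0, -0.086, -0.24, 0, 0.05]
    - [0, 0, 0, -0.105, -0.293, 0, 0.05]
    - [0, 0, 0, -0.12, -0.335, 0, 0.05]
    - [0, 0, 0, -0.1303, -0.3638, 0, 0.05]

```text
clock: 20.82
eef_pos: [587.9, -36.7, 201.2]
tcp_rot: [3.142, -0.003, -3.138]
contact_force: [-0.5, 0.1, -0.5]
opening: 0.686
grasp_force: 27.8
```

Request:
move_arm:
  motion:
    - [0, 0, 0, 0, 0, 0.03, 0.05]
    - [0, 0, 0, 0, 0, 0.06, 0.05]
    - [0, 0, 0, 0, 0, 0.09, 0.05]
    - [0, 0, 0, 0, 0, 0.104, 0.05]
    - [0, 0, 0, 0, 0, 0.11, 0.05]
    - [0, 0, 0, 0, 0, 0.11, 0.05]
    - [0, 0, 0, 0, 0, 0.11, 0.05]

```text
clock: 21.7
eef_pos: [589.0, -34.7, 93.9]
tcp_rot: [-3.141, 0.002, -3.136]
contact_force: [-0.6, 0.6, -0.3]
opening: 0.686
grasp_force: 27.8
```

```bash
python3 - <<'E'
from h import *
p,d,c=save('wrist','w7');s=sensors.sense();P=cloud(d,c)
print(s['clock'],s['eef_pos'].round(1),s['tcp_rot'].round(3),s['opening'],s['contact_force'].round(1))
t=s['eef_pos']
m=(np.hypot(P[...,0]-t[0],P[...,1]-t[1])<24)&(p.min(2)>110)&(P[...,2]>t[2]+5)&(P[...,2]<t[2]+30)
print('top',np.median(P[m],0))
b=(np.hypot(P[...,0]-530,P[...,1]+10)<20);print('board',np.median(P[b][:,2]))
E
```

```text
21.75 [589.  -34.7  94. ] [-3.141e+00  2.000e-03 -3.136e+00] 0.6873919589987156 [-1.3  0.  -1.1]
top [589.16508557 -34.95305811 111.44728708]
board 79.17769744914183
```

Request:
move_arm:
  motion:
    - [0, 0, 0, 0, 0, 0.004, 0.05]
    - [0, 0, 0, 0, 0, 0.007, 0.05]
    - [0, 0, 0, 0, 0, 0.0085, 0.05]
    - [0, 0, 0, 0, 0, 0.0085, 0.05]
    - [0, 0, 0, 0, 0, 0.0085, 0.05]

```text
clock: 22.38
eef_pos: [588.2, -34.7, 84.5]
tcp_rot: [3.142, -0.0, -3.136]
contact_force: [-1.7, 0.0, 3.4]
opening: 0.689
grasp_force: 28.0
```

Request:
move_arm:
  motion:
    - [0, 0, 0, 0, 0, 0.0005, 0.05]
    - [0, 0, 0, 0, 0, 0.0005, 0.05]
    - [0, 0, 0, 0, 0, 0.0005, 0.05]

```text
clock: 22.75
eef_pos: [588.2, -34.7, 84.5]
tcp_rot: [-3.142, -0.0, -3.136]
contact_force: [-4.0, 0.7, 8.3]
opening: 0.685
grasp_force: 28.6
```

Request:
move_arm:
  motion:
    - [0, 0, 0, 0, 0, 0.0005, 0.05]
    - [0, 0, 0, 0, 0, 0.0005, 0.05]
    - [0, 0, 0, 0, 0, 0.0005, 0.05]

```text
clock: 23.12
eef_pos: [588.2, -34.7, 84.4]
tcp_rot: [-3.142, -0.0, -3.136]
contact_force: [-5.7, 1.5, 13.6]
opening: 0.69
grasp_force: 29.1
```

The spare is on the board. I ease the pressure off, then release.

Request:
move_arm:
  motion:
    - [0, 0, 0, 0, 0, -0.0009, 0.05]
    - [0, 0, 0, 0, 0, -0.0009, 0.05]
    - [0, 0, 0, 0, 0, -0.0009, 0.062]
    - [0, 0, 0, 0, 0, -0.0009, 0.068]
    - [0, 0, 0, 0, 0, -0.0009, 0.072]
    - [0, 0, 0, 0, 0, -0.0009, 0.074]
    - [0, 0, 0, 0, 0, -0.0009, 0.074]

```text
clock: 24.0
eef_pos: [588.4, -34.7, 84.4]
tcp_rot: [-3.142, -0.0, -3.136]
contact_force: [0.5, 0.5, 0.7]
opening: 0.864
grasp_force: 0.0
```

Request:
move_arm:
  motion:
    - [0, 0, 0, 0, 0, -0.01, 0.074]
    - [0, 0, 0, 0, 0, -0.03, 0.074]
    - [0, 0, 0, 0, 0, -0.06, 0.074]
    - [0, 0, 0, 0, 0, -0.1, 0.074]
    - [0, 0, 0, 0.02, 0, -0.15, 0.074]
    - [0, 0, 0, 0.05, 0, -0.2, 0.074]
    - [0, 0, 0, 0.05, 0, -0.2, 0.074]
    - [0, 0, 0, 0.05, 0, -0.2, 0.074]

```text
clock: 25.0
eef_pos: [538.4, -35.0, 284.7]
tcp_rot: [-3.142, 0.001, -3.136]
contact_force: [-0.4, 0.7, 0.3]
opening: 0.868
grasp_force: 0.0
```

```bash
python3 wm.py w8 655 -43; python3 - <<'E'
from h import *
p,d,c=load('w8');P=cloud(d,c)
m=((np.hypot(P[...,0]-588,P[...,1]+35)<45)&(P[...,2]>95)&(P[...,2]<108)).astype(np.uint8)
n,l,st,ce=cv2.connectedComponentsWithStats(m);i=1+st[1:,4].argmax();Q=P[l==i]
A=np.c_[Q[:,:2]-Q[:,:2].mean(0),np.ones(len(Q))]
print('spare',len(Q),cv2.minEnclosingCircle(Q[:,:2].astype(np.float32)),np.linalg.lstsq(A,Q[:,2],rcond=None)[0].round(3),sensors.sense()['clock'])
save('top','top9')
cv2.imwrite('pics/w8f.png',p[:,:,::-1])
E
```

```text
tcp [538.2 -34.9 283.8] yaw -3.136 F [ 0.  -0.1  0. ]
698 rect ((654.535888671875, -43.879974365234375), (22.062297821044922, 44.701900482177734), 88.80516815185547) line [ 9.99000e-01 -3.30000e-02  6.50362e+02 -4.35410e+01] yaw -0.033 zmax 160.9
spare 1899 ((588.1323852539062, -34.50987243652344), 29.87169075012207) [ 1.00000e-02 -0.00000e+00  1.00298e+02] 25.05
```

View pics/w8f.png

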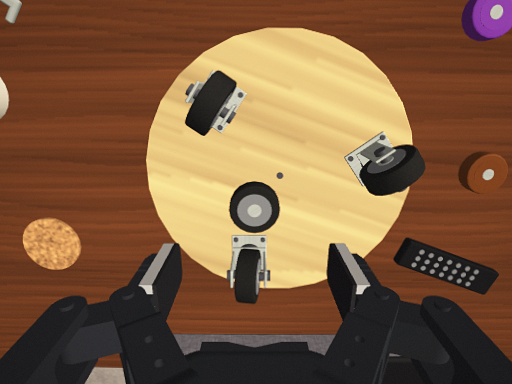

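View w8: the spare (254,207) lies flat right beside the leaning caster (248,270), and the gripper is well clear.

```bash
python3 -c "
from rig import order
print(order.sign_off())"
```

```text
the job is handed in; nothing more can be done
None
```

The worn caster is the one at about (655, −41) mm: I rocked it to both stops twice and left it leaning toward −y, then laid the spare wheel flat about 67 mm from it, centre to centre, and handed in at about 25 s; the other two casters felt sound.

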